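# Hang the check weight on the lever of the dead-weight rig

### The job

Take the large check weight by its grip and hang it on the pin of the rig's lever: slide the open side of the strap's slot over the pin, behind the pin's head, until you feel it stop at the closed end, then ease the weight down so that the pin sits in the slot's pocket and the lever loads the sensor cell. Work with a light touch, without pushing hard on the pin or slamming the lever onto the cell, and leave the weight hanging freely and still; the small weight, the loose tools and the cell in its nest stay where they are.

Things in the scene. Friction and masses are not known exactly. Their poses are not given: they have to be found in the camera images.
- large_weight: Large check weight, steel, 0.36 to 0.58 kg: an upright disc (54 diameter, 36 high) carrying a flat upright strap 5 thick (x = -2.5..2.5), 40 wide (y = -20..20), top at z = 170. Origin: centre of the disc's underside, z up along the strap. Stands on the bench at the start. The slot (see large_weight_slot) opens at the strap's -y edge.
- large_weight_grip (a point): Middle of the large weight's grip (its x = 0, y = 0, z = 151): two black cheeks on the strap, together 12 thick along x, 30 wide (y), from z = 133 to 169. Take it across x.
- large_weight_slot (a point): Mouth of the slot in the large weight's strap (its x = 0, y = -20, z = 104). The slot is level, 12 high (z = 98..110), open at the -y edge, and runs in to its closed end at y = 5.25, where a pocket rises from it.
- large_weight_pocket (a point): Middle of the pocket's ceiling (large weight's x = 0, y = 0, z = 117). The pocket is 10.5 wide (y = -5.25..5.25), rises 7 above the slot's top edge (z = 110) and has corners bevelled by about 2; its +y side is flush with the slot's closed end. Between pocket and mouth the slot's top edge is a nose (y = -21.5..-5.25, z = 110..117) that keeps the pin in.
- small_weight: The other check weight of the set: same strap, slot and grip but a smaller disc (40 diameter, 20 high). Not to be used. Origin: centre of its underside.
- lever_rig: Dead-weight lever rig, screwed down: base plate 90 (x) x 140 (y) x 12, two grey pivot cheeks up to z = 173 at y = 45, a square post 34 x 36 with a nest for one sensor cell at y = -5. Origin: centre of the base's underside, z up; its -x side is the front, to which the pin stands out.
- beam: The rig's lever, a bar 18 (x) x 22 (z) from y = -187 to 35 of its origin, counterweight behind. Origin on the pivot, 160 above the bench; axes as the rig's at the start, when it is level, held up against its stop by a return spring (about 0.7 N down at the pin moves it). Turns about its x only; under the weight the pin sinks 11 to 16 mm, until the plunger rests on the cell.
- trim_mid (a point): Middle of the lever's trim slot (beam's x = -16, y = -155, z = 0), in the plane midway along the pin's free shank. The pin is clamped in the trim slot anywhere within 14 either side of this point along the beam's y; where is not measured: find it by feel or sight. Its height and reach are this point's. The beam's face is 7 behind (+x), its top 11 above, its free end 32 beyond (-y).
- trim_face (a point): Point on the lever's front face at the middle of the trim slot (7 behind trim_mid). From here the pin, wherever it is clamped, stands out along -x: washer 15 diameter, 2 thick; free shank 8 diameter, 10 long; head 16 diameter, 5 thick. The strap belongs on the shank, between washer and head. More than 10 N between weight and lever, its own weight included, harms the pivot.
- test_cell: Sensor cell, 19 x 21 x 27, standing in the rig's nest under the lever's plunger (about 4.5 below it at the start). Origin: centre of its underside. The hung weight loads it with 5 to 16 N; above 40 N harms it.
- hex_key: Loose hex key, 27 x 88 x 5, lying on the bench to the right. Leave alone.
- ring_gauge: Loose ring gauge, 40 diameter, 14 high, at the left. Leave alone.
- esd_brush: Loose brush, 24 x 126 x 16, at the bench's front edge. Leave alone.

How it is judged:
By the outcome, as a careful person would: the job done as asked, in the order asked, and still so for the second after the job is handed in, with the robot touching nothing.
It also fails if it takes over 54 s, if anything falls off the work surface, if the arm or the gripper's body presses on something with over 40 N, if the wrist force passes 120 N, or if a joint passes its speed limit or range.

### The arm

A 6-joint arm with a two-finger parallel gripper is mounted at the origin on a cart in front of the work surface, level with it; the furniture and walls round the work are solid. World frame = base frame: x ahead of the robot, y to its left, z up, the work surface at z = 0. Lengths are in m, angles in degrees, forces in N, time in s.
With the tool pointing down it reaches from about 0.4 to 0.825 m from the base axis. Payload 7 kg.
Tool frame: the origin (TCP) lies at the very end of the fingers, on their centre line; the grasp point (between the pads) lies 19 mm behind it (r.hold_point_z is the distance from the TCP to the grasp point, in m); x points along the fingers, y is the direction in which the jaws open and shut, and the axes are right-handed (so a half turn about x gives the same grasp; the last joint's range is limited). The gripper opens to 88 mm and grips with 3 to 60 N. Pads are 19 mm wide; open, the fingers measure 130 mm over their backs; the gripper's body (78 mm by 193 mm) begins 47 mm behind the grasp point.
Start: joints at [87.783, 20.546, 0.682, 0, -70.136, -16.507], TCP at [0.217, 0.639, 0.19] pointing down, gripper open.
Joint ranges: [-176.03, 176.03], [-82.01, 121.73], [-58.28, 71.71], [-173.87, 95.51], [-174.79, -0.11], [-173.66, 173.66]. Speed limits (degrees/s): [136.94, 136.94, 172.46, 180, 180, 180].

### API

Orientations are given as [roll, pitch, yaw] about the fixed x, y, z axes, in that order (R = Rz(yaw) Ry(pitch) Rx(roll)).
In Python, from plant import r gives the robot as it stands. The module is installed in compiled form; this text tells all that it offers.
- The arm moves only by the shell command python3 -m creep 'ROWS' [FORCE]. ROWS is JSON, a list of rows, each a list of 7 numbers: the turn, a rotation vector about the tool's x, y, z in rad, then the shift along the tool's x, y, z in cm, then the opening in per cent of the stroke, from 0 (shut) to 100 (fully open). In form: [[rx, ry, rz, x, y, z, fingers], ...]. A call has 1 to 8 rows; each row shifts and turns the commanded pose from where the row before left it, along the tool's axes as they then stand; what a row does not reach is not made up. A row lasts 1/10 s, in which the tool goes at most 50 mm and 8.59 degrees, less where a joint would pass 70% of its speed; a pose out of reach is approached as far as the arm can. A call is refused whole if a number of a shift passes 5 or a number of a turn 0.15, either way. A call with a gripper value outside its range is refused whole. The fingers move at their own pace and stop on an object; FORCE is the grip in N (left out, the last holds). Time passes only in rows, so rows that do not move let the fingers close. It gives the time, the measured TCP pose, the force and the opening at its end, in the units of the state.
- r.get_state(): the state, without advancing time (a new reading comes with each control period).
- r.capture(name): name is "side" or "top"; returns (picture, depth): 384x512x3 uint8, blue, green, red; 384x512 float32, m along the optical axis (not along the pixel's ray), 0 where there is no reading.
- r.camera_info(name): a dict with "fovy" (degrees; the focal length in pixels is half the picture's height over the tangent of half this angle, whatever the lens; pixels are square), "cx", "cy" (the principal point, pixels), "camera_from_world" (4x4, takes a point from world to camera coordinates). Camera axes: x right, y down, z forward; pixel columns grow to the right and rows downward; lengths in m; the calibration is good to about 2 mm. A picture is of the moment at which its call begins. camera_info takes no time and is no camera call.
- r.close_job(): hands the job in, once; it reports no verdict.
Trained networks look in the newest picture that a camera, given by its name, has taken for a name from the list of things; names that differ only in an ending like _2 or _b are one class to them, and where a whole thing is asked for, a point or a joint stands for the part that bears it (a point fixed in the world has none). Each returns a list of dicts, best first, with "score" (0 to 1); they miss things now and then, are a little off and sometimes report something else, mostly with a low value. They report only what shows in the picture. A call takes as long as a camera call.
- r.look_for(query, camera): "rect" ([left, top, right, bottom] in pixels, round what is visible of it).
- r.masks_of(query, camera): "pixels" (384x512 bool, what is visible of it) and "rect" ([left, top, right, bottom] in pixels, round what is visible of it).
The state is a dict: "time_s": time; "joints": joint angles; "qd": joint speeds; "joint_torque": joint torques, N m; "tcp_pos": TCP position; "eef_rot": TCP orientation; "contact_force": force on the tool from outside, world axes, zero at the start; "moment": the same for the moment, N m; "gripper_width": finger opening in m.
Only numpy, scipy, OpenCV 4.12 (cv2) and the standard library are available. Lean on these libraries where they do the work, as an engineer would, in place of code of your own. Each camera call takes 0.05 s, during which the arm holds its last target. There are 200 camera calls.

## Working session

There is one attempt and no reset: what is moved stays moved. The work goes in short steps, Python scripts to look and compute and a shell command to move; the robot and the scene stay as the last step left them, time stands still between calls to the robot, and variables do not carry over. Pictures are saved under pics/ and viewed, about 8 in all and at most 12, crops included, and the job is handed in when it is done.

```bash
mkdir -p pics
cat > h.py <<'E'
from plant import r
import numpy as np, cv2
def cam(n):
    i=r.camera_info(n); T=np.array(i["camera_from_world"]); f=192/np.tan(np.radians(i["fovy"]/2)); return f,i["cx"],i["cy"],T
def unproj(n,u,v,d):
    f,cx,cy,T=cam(n); p=np.stack([(u-cx)/f*d,(v-cy)/f*d,d,np.ones_like(d)]); return (np.linalg.inv(T)@p)[:3].T
def proj(n,P):
    f,cx,cy,T=cam(n); c=T@np.append(P,1); return c[0]/c[2]*f+cx,c[1]/c[2]*f+cy,c[2]
E
python3 - <<'E'
from h import *
s=r.get_state(); print(s)
for n in("side","top"):
    im,d=r.capture(n); np.save(n+"_d.npy",d); cv2.imwrite(f"pics/{n}0.png",im)
    i=r.camera_info(n); T=np.array(i["camera_from_world"]);print(n,i["fovy"],np.round(np.linalg.inv(T),3).tolist())
    for q in("large_weight","large_weight_grip","large_weight_slot","small_weight","lever_rig","beam","trim_mid","trim_face"):
        for m in r.masks_of(q,n)[:2]:
            v,u=np.nonzero(m["pixels"]); dd=d[v,u]; k=dd>0
            P=unproj(n,u[k],v[k],dd[k]); 
            print(q,round(m["score"],2),np.round(m["rect"]).tolist(),k.sum(), np.round(np.percentile(P,[3,50,97],axis=0),3).tolist() if k.any() else '')
E
```

```text
{'time_s': 0.0, 'joints': array([ 8.77838627e+01,  2.05910518e+01,  6.33738401e-01, -1.96357513e-02,
       -7.01343223e+01, -1.65059899e+01]), 'qd': array([ 0.03292043, -0.05923784,  0.05893734, -0.0272686 ,  0.07601505,
        0.01018965]), 'joint_torque': array([-2.03026202e-04, -5.82722497e+01,  2.93059462e+01,  6.99705586e+00,
        7.01544690e-03, -1.81405326e-04]), 'tcp_pos': array([0.21652869, 0.63875898, 0.1892283 ]), 'eef_rot': array([  95.11839892,   89.90652296, -103.61041555]), 'contact_force': array([ 0.95955759, -0.53211952, -0.337395  ]), 'moment': array([ 0.06270436,  0.03288253, -0.02610117]), 'gripper_width': 0.0874774924916121}
side 43.719717483454524 [[0.88, -0.378, 0.289, 0.26], [-0.476, -0.706, 0.525, -0.372], [0.006, -0.599, -0.801, 0.793], [0.0, 0.0, 0.0, 1.0]]
large_weight_grip 0.58 [193.0, 144.0, 220.0, 215.0] 1200 [[0.431, 0.142, -0.001], [0.453, 0.158, 0.04], [0.479, 0.221, 0.168]]
large_weight_slot 0.86 [196.0, 143.0, 223.0, 214.0] 1104 [[0.431, 0.142, 0.006], [0.453, 0.157, 0.041], [0.477, 0.185, 0.168]]
small_weight 0.96 [227.0, 183.0, 247.0, 254.0]
[... 1528 characters left out ...]
]]
lever_rig 0.97 [159.0, 124.0, 283.0, 169.0] 2668 [[0.569, 0.023, 0.009], [0.604, 0.143, 0.158], [0.634, 0.252, 0.175]]
beam 0.57 [158.0, 124.0, 281.0, 147.0] 1256 [[0.586, 0.016, 0.147], [0.611, 0.146, 0.171], [0.633, 0.264, 0.177]]
trim_mid 0.8 [157.0, 124.0, 280.0, 148.0] 1278 [[0.586, 0.016, 0.155], [0.611, 0.14, 0.171], [0.636, 0.263, 0.177]]
trim_mid 0.34 [195.0, 197.0, 227.0, 222.0] 426 [[0.428, 0.144, 0.0], [0.454, 0.166, 0.037], [0.478, 0.191, 0.172]]
trim_face 0.78 [160.0, 121.0, 284.0, 149.0] 1285 [[0.586, 0.015, 0.157], [0.61, 0.14, 0.171], [0.633, 0.261, 0.177]]
trim_face 0.62 [200.0, 197.0, 225.0, 216.0] 411 [[0.43, 0.144, 0.001], [0.454, 0.165, 0.037], [0.476, 0.191, 0.172]]
```

```bash
cd pics; python3 -c "
import cv2,numpy as np
a=cv2.imread('side0.png');b=cv2.imread('top0.png');cv2.imwrite('both0.png',cv2.resize(np.vstack([a,b])[:],(512,768))[:600] if 0 else cv2.resize(np.hstack([a,b]),(800,300)))"
```

```text
(no output)
```

View pics/side0.png

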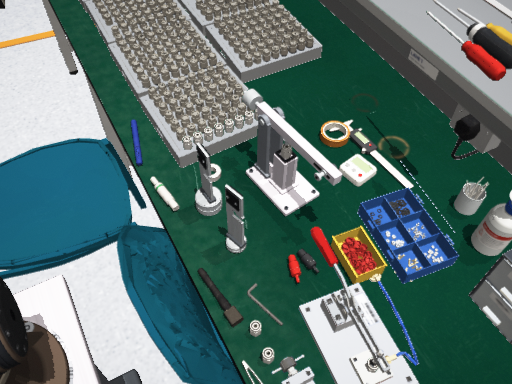

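View pics/top0.png

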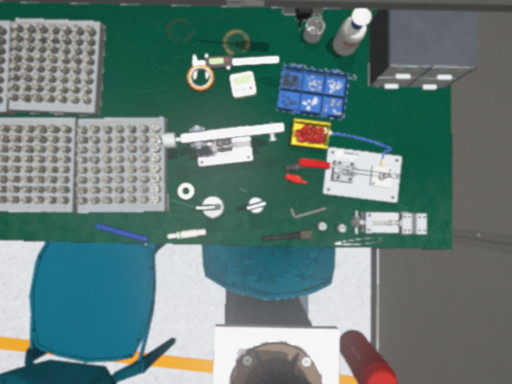

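Run:
```python
from h import *
a=cv2.imread('pics/top0.png')[110:230,150:290];b=cv2.imread('pics/side0.png')[80:230,185:350]
cv2.imwrite('pics/z1.png',np.hstack([cv2.resize(a,(400,600*0+343),interpolation=cv2.INTER_CUBIC),cv2.resize(b,(377,343),interpolation=cv2.INTER_CUBIC)]))
for n in("top","side"):
    d=np.load(n+"_d.npy"); v,u=np.nonzero(d>0); P=unproj(n,u,v,d[v,u])
    k=(P[:,2]>.163)&(P[:,2]<.182)&(P[:,0]>.57)&(P[:,0]<.66)&(P[:,1]>0)&(P[:,1]<.19)
    Q=P[k]; # beam top
    h=np.polyfit(Q[:,1],Q[:,0],1); print(n,"beam n",k.sum(),"slope deg",np.degrees(np.arctan(h[0])),"x at y=.05,.1:",np.polyval(h,[.05,.1]), "y",Q[:,1].min(),Q[:,1].max(),'z',np.median(Q[:,2]))
    for nm,(x0,x1,y0,y1) in dict(L=(.42,.49,.12,.21),S=(.42,.5,.03,.1)).items():
        k=(P[:,0]>x0)&(P[:,0]<x1)&(P[:,1]>y0)&(P[:,1]<y1)
        for z0,z1 in((.01,.045),(.06,.13),(.13,.18)):
            Q=P[k&(P[:,2]>z0)&(P[:,2]<z1)]
            if len(Q)<8: continue
            c,sz,an=cv2.minAreaRect(Q[:,:2].astype(np.float32)*1000); w=np.linalg.eigh(np.cov(Q[:,:2].T))
            print(n,nm,z0,len(Q),np.round(Q.mean(0),4),np.round(c),np.round(sz),round(an),"pca dir",np.round(np.degrees(np.arctan2(*w[1][::-1,1])),1),np.round(np.sqrt(w[0])*1000,1))
```

```text
top beam n 885 slope deg -7.358836724496213 x at y=.05,.1: [0.62241734 0.61596   ] y 0.006509909200727637 0.18982705573987946 z 0.17090564682029552
top L 0.01 284 [0.4534 0.1656 0.0364] [453. 168.] [50. 51.] 1 pca dir -175.9 [13.4 15. ]
top L 0.13 101 [0.4538 0.1671 0.1679] [454. 168.] [13. 39.] 1 pca dir 94.5 [ 3.5 10.8]
top S 0.01 111 [0.4598 0.0614 0.0211] [460.  61.] [36. 40.] 2 pca dir -157.8 [10.1 12.2]
top S 0.13 89 [0.46   0.0602 0.1691] [460.  60.] [12. 38.] 18 pca dir 107.3 [ 3.4 10. ]
side beam n 1073 slope deg -7.443242314315956 x at y=.05,.1: [0.6233583  0.61682605] y 0.0034711190095665923 0.1897617613373887 z 0.16888438723504817
side L 0.01 525 [0.4518 0.1575 0.0309] [455. 163.] [49. 53.] 82 pca dir 153.7 [12.2 14.7]
side L 0.06 234 [0.4545 0.1631 0.0931] [455. 167.] [ 6. 42.] 4 pca dir 96.4 [ 1.3 12.9]
side L 0.13 260 [0.4538 0.1622 0.1563] [455. 168.] [13. 42.] 3 pca dir 97.1 [ 3.4 11.3]
side S 0.01 307 [0.457  0.0542 0.0242] [459.  55.] [32. 39.] 53 pca dir 115.4 [ 6.7 11.6]
side S 0.06 350 [0.4609 0.0563 0.0933] [462.  58.] [ 7. 42.] 19 pca dir 108.9 [ 1.3 12.5]
side S 0.13 334 [0.46   0.055  0.1558] [461.  59.] [13. 42.] 18 pca dir 108.5 [ 3.2 11.4]
```

View pics/z1.png

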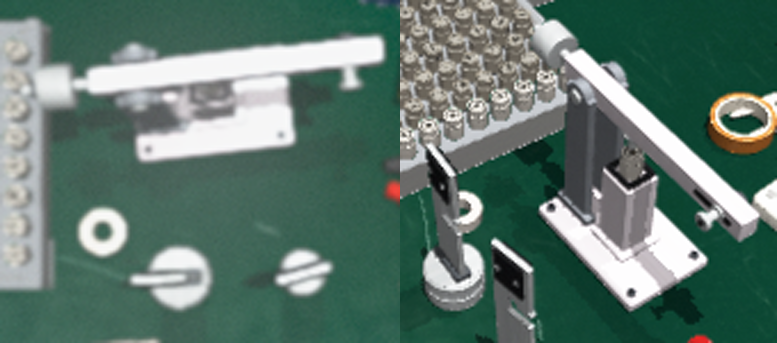

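Run:
```python
from h import *
from scipy.spatial.transform import Rotation as R
a=np.radians(7.4); 
for n in("top","side"):
    d=np.load(n+"_d.npy"); v,u=np.nonzero(d>0); P=unproj(n,u,v,d[v,u])
    # rig coords: origin arbitrary on beam centreline at y=.05
    ex=np.array([np.cos(a),np.sin(a)]);ey=np.array([-np.sin(a),np.cos(a)])
    o=np.array([.6226,.05]); bx=(P[:,:2]-o)@ex; by=(P[:,:2]-o)@ey
    k=(abs(bx)<.012)&(abs(by)<.3)&(P[:,2]>.16)&(P[:,2]<.182); k2=k&(by<.1)
    print(n,"beam by min",np.sort(by[k2])[[0,3,10]], "bx pct",np.percentile(bx[k2],[2,50,98]))
    k=(bx<-.0125)&(bx>-.035)&(by<.06)&(by>-.05)&(P[:,2]>.14)&(P[:,2]<.175)
    print("pin n",k.sum()); print(np.round(np.c_[bx,by,P[:,2],u,v][k]*[1e3,1e3,1e3,1,1]).astype(int)[:50].tolist())
    if n=="side":
        w=np.radians(6); c=np.array([.4545,.1675]); wy=(P[:,:2]-c)@[-np.sin(w),np.cos(w)]; wx=(P[:,:2]-c)@[np.cos(w),np.sin(w)]
        for z in range(85,125,4):
            k=(abs(wx)<.006)&(abs(P[:,2]*1e3-z)<2)&(abs(wy)<.03); print(z,np.sort(np.round(wy[k]*1e3)).astype(int).tolist())
s=r.get_state(); M=R.from_euler('xyz',s["eef_rot"],degrees=True).as_matrix(); print(np.round(M,3))
```

```text
top beam by min [-0.04445413 -0.04345807 -0.04199276] bx pct [-0.0081178   0.00026611  0.01009945]
pin n 33
[[-13, -19, 166, 271, 135], [-13, -21, 166, 272, 135], [-14, -16, 164, 270, 136], [-15, -18, 164, 271, 136], [-15, -20, 166, 272, 136], [-15, -23, 162, 273, 136], [-16, -16, 161, 270, 137], [-17, -18, 164, 271, 137], [-16, -21, 161, 272, 137], [-18, -22, 166, 273, 137], [-19, -16, 164, 270, 138], [-19, -18, 165, 271, 138], [-20, -20, 167, 272, 138], [-20, -22, 167, 273, 138], [-19, -24, 163, 274, 138], [-20, -13, 162, 269, 139], [-22, -15, 168, 270, 139], [-22, -17, 167, 271, 139], [-22, -19, 169, 272, 139], [-22, -22, 169, 273, 139], [-22, -24, 166, 274, 139], [-22, -26, 164, 275, 139], [-23, -13, 165, 269, 140], [-23, -15, 166, 270, 140], [-24, -17, 167, 271, 140], [-24, -19, 167, 272, 140], [-24, -21, 168, 273, 140], [-24, -24, 165, 274, 140], [-24, -26, 162, 275, 140], [-24, -13, 160, 269, 141], [-24, -15, 159, 270, 141], [-25, -17, 161, 271, 141], [-25, -20, 159, 272, 141]]
side beam by min [-0.04694936 -0.04663779 -0.04622529] bx pct [-0.00727594 -0.0002906   0.01101176]

[... 1381 characters left out ...]
4, -10, -5, -2, -1, 5, 6, 14, 14, 18]
89 [-21, -20, -20, -19, -17, -13, -9, -9, -6, 2, 5, 9, 9, 13, 17]
93 [-20, -20, -19, -19, -17, -15, -15, -7, -7, -6, -4, 0, 3, 4, 5, 10, 12, 17, 18]
97 [-20, -19, -16, -15, -15, -15, -13, -12, -12, -11, -10, -8, -6, -5, -5, -4, -3, -1, -1, 0, 1, 3, 5, 5, 5, 7, 20, 20]
101 [-21, -4, 5, 6, 7, 8, 10, 12, 16, 19]
105 [4, 5, 5, 7, 11, 14, 20]
109 [-16, -13, 5, 6, 11, 13, 17]
113 [-22, -22, -21, -21, -21, -20, -19, -17, -13, -13, -11, -7, -6, -1, 6, 10, 14, 17]
117 [-20, -19, -18, -17, -10, -10, -7, 1, 4, 9, 12, 16]
121 [-21, -20, -19, -19, -18, -15, -13, -11, -8, -3, 2, 5, 7, 11, 13, 16]
[[-0.    -0.321 -0.947]
 [ 0.    -0.947  0.321]
 [-1.    -0.     0.   ]]
```

```bash
python3 -m creep '[[0.145,0,0,-0.75,0,0,100],[0.145,0,0,-0.75,0,0,100],[0.145,0,0,-0.75,0,0,100],[0.145,0,0,-0.75,0,0,100],[0.145,0,0,-0.75,0,0,100],[0.145,0,0,-0.75,0,0,100],[0.145,0,0,-0.75,0,0,100],[0.145,0,0,-0.75,0,0,100]]' 25; python3 -m creep '[[0,0,0,0,-1.79,-4.45,100],[0,0,0,0,-1.79,-4.45,100],[0,0,0,0,-1.79,-4.45,100],[0,0,0,0,-1.79,-4.45,100],[0,0,0,0,-1.79,-4.45,100],[0,0,0,0,-1.79,-4.45,100],[0,0,0,0,-1.79,-4.45,100],[0,0,0,0,-1.79,-4.45,100]]'
cat > st.py <<'E'
from h import *
import sys
from scipy.spatial.transform import Rotation as R
def st(tgt=None):
    s=r.get_state(); M=R.from_euler('xyz',s["eef_rot"],degrees=True).as_matrix()
    print("t",round(s["time_s"],2),"tcp",np.round(s["tcp_pos"],4),"F",np.round(s["contact_force"],2),"w",round(s["gripper_width"],4),"yaw of -y",np.round(np.degrees(np.arctan2(-M[1,1],-M[0,1])),2),"tilt",np.round(M[:,0],3))
    if tgt is not None: print("shift cm",np.round(M.T@(np.array(tgt)-s["tcp_pos"])*100,2))
    return s,M
if __name__=="__main__": st([float(x) for x in sys.argv[1:]] if len(sys.argv)>1 else None)
E
python3 st.py 0.454 0.167 0.20
```

```text
time_s: 1.7
tcp_pos: [0.2167, 0.6392, 0.2505]
eef_rot: [-4.7, 90.0, 89.7]
contact_force: [-0.3, 0.1, 0.8]
gripper_width: 0.0874
time_s: 2.5
tcp_pos: [0.3897, 0.2947, 0.2506]
eef_rot: [-40.2, 89.9, 54.6]
contact_force: [1.3, 0.2, 0.9]
gripper_width: 0.0872
t 2.5 tcp [0.3897 0.2947 0.2506] F [1.31 0.24 0.92] w 0.0872 yaw of -y 4.84 tilt [ 0.001  0.001 -1.   ]
shift cm [  5.05  -5.32 -13.27]
```

```bash
python3 -m creep '[[0,0,0,0,-1.77,-4.42,100],[0,0,0,0,-1.77,-4.42,100],[0,0,0,1,-1.77,-4.42,100],[0,0,0,2,0,0,100],[0,0,0,0,0,0,100]]'; python3 st.py .454 .167 .136
python3 - <<'E'
from h import *
im,d=r.capture("side"); cv2.imwrite("pics/s1.png",cv2.resize(im[60:290,120:380],(780,690*1)[:2],interpolation=cv2.INTER_CUBIC)[:600])
E
```

```text
time_s: 3.0
tcp_pos: [0.4524, 0.1667, 0.2182]
eef_rot: [112.9, 89.8, -152.5]
contact_force: [-0.9, 0.3, -1.1]
gripper_width: 0.0876
t 3.0 tcp [0.4524 0.1667 0.2182] F [-0.93  0.32 -1.06] w 0.0876 yaw of -y 4.61 tilt [-0.003 -0.002 -1.   ]
shift cm [ 8.22 -0.19  0.03]
```

View pics/s1.png

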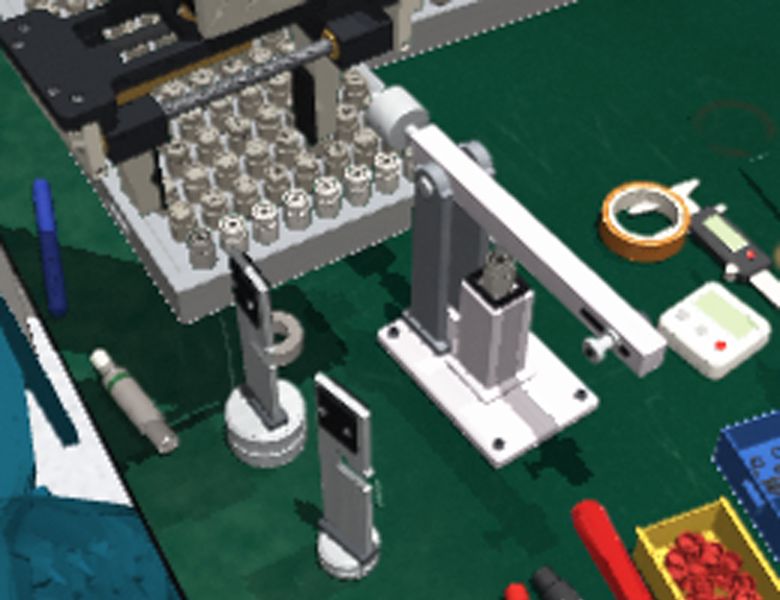

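```bash
python3 -m creep '[[0,0,0,2.5,-0.1,0,100],[0,0,0,2.5,0,0,100],[0,0,0,2.5,0,0,100],[0,0,0,0.6,0,0,60],[0,0,0,0,0,0,40],[0,0,0,0,0,0,30],[0,0,0,0,0,0,25]]' 30; python3 st.py .454 .167 .136; python3 -m creep '[[0,0,0,0,0,0,22],[0,0,0,0,0,0,19],[0,0,0,0,0,0,16],[0,0,0,0,0,0,13],[0,0,0,0,0,0,10],[0,0,0,0,0,0,5],[0,0,0,0,0,0,0],[0,0,0,0,0,0,0]]' 30; python3 st.py
```

```text
time_s: 3.75
tcp_pos: [0.455, 0.1698, 0.1406]
eef_rot: [-59.9, 89.9, 34.9]
contact_force: [0.3, -0.3, 0.5]
gripper_width: 0.0612
t 3.75 tcp [0.455  0.1698 0.1406] F [ 0.28 -0.25  0.49] w 0.0612 yaw of -y 4.85 tilt [ 0.002  0.001 -1.   ]
shift cm [ 0.46  0.13 -0.27]
time_s: 4.55
tcp_pos: [0.4543, 0.1689, 0.1391]
eef_rot: [133.3, 90.0, -131.9]
contact_force: [1.3, 0.1, -0.2]
gripper_width: 0.0014
t 4.55 tcp [0.4543 0.1689 0.1391] F [ 1.3   0.05 -0.2 ] w 0.0014 yaw of -y 4.81 tilt [-0. -0. -1.]
```

Run:
```python
from h import *
im,d=r.capture("side"); np.save("side_d1.npy",d); a=cv2.resize(im[100:250,130:280],(400,400),interpolation=cv2.INTER_CUBIC)
im,d=r.capture("top"); np.save("top_d1.npy",d); b=cv2.resize(im[130:250,150:270],(400,400),interpolation=cv2.INTER_CUBIC)
cv2.imwrite("pics/s2.png",np.hstack([a,b]))
```

```text
(no output)
```

View pics/s2.png

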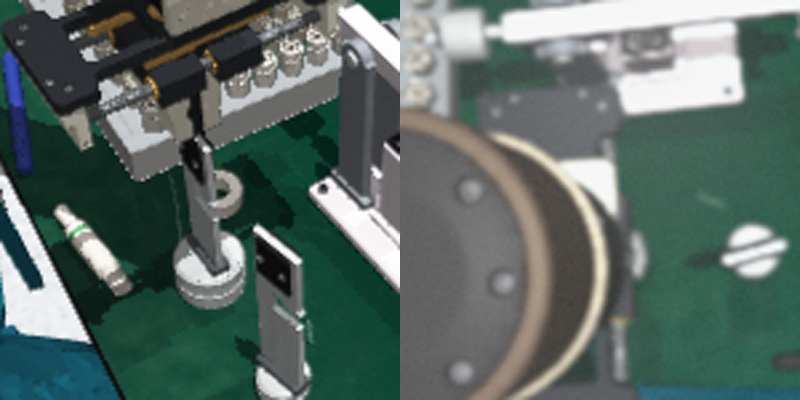

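Run:
```python
from h import *
s=r.get_state(); p=s["tcp_pos"]
print("tcp px",np.round(proj("side",p),1),"strap top",np.round(proj("side",[.4545,.1675,.17]),1))
d=np.load("side_d1.npy"); v,u=np.nonzero(d>0); P=unproj("side",u,v,d[v,u])
k=(abs(P[:,0]-p[0])<.12)&(abs(P[:,1]-p[1])<.08)&(P[:,2]>.03)
for z in range(30,260,10):
    Q=P[k&(abs(P[:,2]*1e3-z)<5)]
    if len(Q): print(z,len(Q),np.round(np.percentile(Q[:,:2],[2,50,98],axis=0)*1e3).astype(int).tolist())
# finger column region
crop=lambda X,Y:(130+X/400*150,100+Y/400*150)
for X,Y in((190,70),(195,100),(195,118),(190,130),(180,110),(205,150)):
    a,b=crop(X,Y);a=int(a);b=int(b); print(X,Y,np.round(unproj("side",np.array([a]),np.array([b]),d[b:b+1,a]),3))
```

```text
tcp px [202.4 160.1   0.9] strap top [201.5 149.    0.8]
30 226 [[431, 141], [447, 160], [480, 185]]
40 149 [[436, 145], [451, 161], [476, 186]]
50 33 [[452, 147], [454, 164], [459, 184]]
60 30 [[452, 147], [454, 163], [458, 186]]
70 35 [[452, 147], [454, 161], [459, 184]]
80 36 [[452, 147], [454, 162], [459, 186]]
90 43 [[452, 147], [454, 162], [459, 185]]
100 38 [[452, 149], [455, 169], [459, 187]]
110 26 [[452, 146], [454, 167], [458, 184]]
120 33 [[452, 147], [454, 156], [459, 183]]
130 23 [[449, 147], [455, 151], [461, 176]]
140 44 [[449, 147], [451, 154], [462, 179]]
150 42 [[449, 147], [451, 155], [458, 178]]
160 44 [[449, 146], [453, 153], [462, 173]]
170 48 [[450, 148], [456, 156], [461, 164]]
180 75 [[438, 155], [452, 158], [471, 175]]
190 93 [[437, 155], [452, 158], [471, 174]]
200 75 [[437, 155], [456, 159], [473, 166]]
210 76 [[436, 155], [455, 158], [474, 160]]
220 14 [[464, 157], [467, 158], [471, 159]]
230 3 [[464, 156], [465, 158], [467, 159]]
240 73 [[365, 122], [439, 142], [543, 180]]
250 413 [[369, 122], [446, 132], [541, 189]]
190 70 [[0.445 0.132 0.262]]
195 100 [[0.456 0.158 0.208]]
195 118 [[0.456 0.161 0.188]]
190 130 [[0.45  0.157 0.184]]
180 110 [[0.444 0.156 0.206]]
205 150 [[0.455 0.15  0.169]]
```

```bash
python3 -m creep '[[0,0,0,0,0,0,60],[0,0,0,0,0,0,60],[0,0,0,0,0,0,60],[0,0,0,0,0,0,60]]'
python3 - <<'E'
from h import *
print(r.hold_point_z)
s=r.get_state(); p=s["tcp_pos"]; print(s)
im,d=r.capture("side"); np.save("side_d1.npy",d); cv2.imwrite("pics/s3.png",cv2.resize(im[90:240,130:280],(600,600),interpolation=cv2.INTER_CUBIC))
v,u=np.nonzero(d>0); P=unproj("side",u,v,d[v,u])
k=(abs(P[:,0]-p[0])<.09)&(abs(P[:,1]-p[1])<.06)
for z in range(120,260,5):
    Q=P[k&(abs(P[:,2]*1e3-z)<2.5)&(abs(P[:,0]-.455)>.012)]
    if len(Q): print(z,len(Q),np.round(np.percentile(Q[:,:2],[2,50,98],axis=0)*1e3).astype(int).tolist())
E
```

```text
time_s: 5.05
tcp_pos: [0.4543, 0.1689, 0.1392]
eef_rot: [-96.3, 90.0, -1.5]
contact_force: [-0.3, -1.1, 0.6]
gripper_width: 0.0267
0.0188
{'time_s': 5.05, 'joints': array([ 4.37081408e+01,  4.89154741e+00, -2.69521685e+01,  2.41404905e-03,
       -5.81542458e+01, -3.88947374e+01]), 'qd': array([-0.08041516, -0.07997027,  0.02881136,  0.04900258,  0.08873019,
       -0.03275993]), 'joint_torque': array([ 2.68635129e-03, -3.34820724e+01,  2.64576709e+01,  6.32295907e+00,
       -2.11214722e-02,  3.06657159e-05]), 'tcp_pos': array([0.45431992, 0.16892892, 0.13917751]), 'eef_rot': array([-96.27926681,  89.99710862,  -1.46458973]), 'contact_force': array([-0.26068543, -1.09005869,  0.62264418]), 'moment': array([ 0.09900026, -0.03545076, -0.04254459]), 'gripper_width': 0.026741347243152882}
175 14 [[431, 156], [468, 160], [478, 169]]
180 46 [[425, 154], [467, 159], [483, 176]]
185 53 [[424, 154], [468, 159], [483, 178]]
190 51 [[425, 153], [439, 159], [483, 177]]
195 59 [[426, 153], [468, 159], [484, 176]]
200 42 [[424, 155], [468, 159], [484, 177]]
205 52 [[424, 154], [468, 159], [485, 176]]
210 52 [[424, 154], [468, 159], [485, 171]]
215 30 [[429, 154], [473, 159], [486, 169]]
220 27 [[468, 158], [471, 161], [483, 179]]
225 19 [[471, 157], [476, 160], [482, 179]]
230 8 [[471, 160], [472, 175], [473, 179]]
235 10 [[407, 161], [472, 168], [473, 174]]
240 34 [[368, 123], [472, 160], [541, 176]]
245 110 [[369, 122], [457, 133], [542, 173]]
250 164 [[370, 122], [436, 132], [541, 188]]
255 322 [[372, 122], [429, 136], [538, 191]]
```

View pics/s3.png

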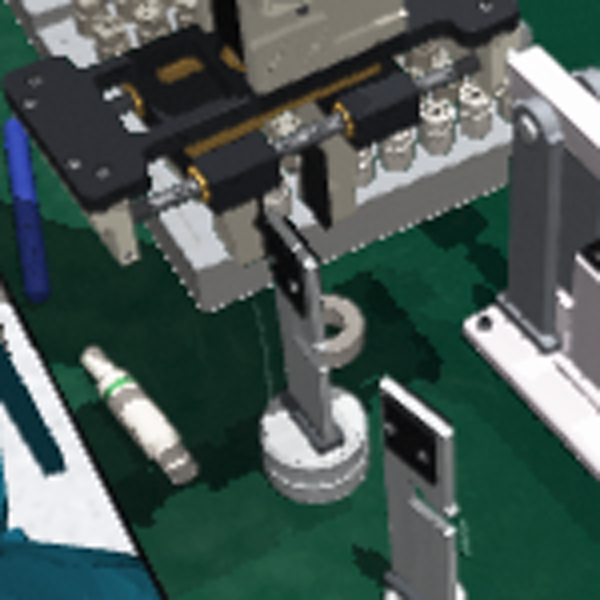

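```bash
python3 -m creep '[[0,0,0,0,0,0,60],[0,0,0,0.8,0,-0.1,60],[0,0,0,1,0,0,60],[0,0,0,1,0,0,60],[0,0,0,0.8,0,0,60],[0,0,0,0,0,0,60],[0,0,0,0,0,0,60]]'
cat > tips.py <<'E'
from st import *
s,M=st()
p=s["tcp_pos"]
im,d=r.capture("side"); np.save("side_d1.npy",d); cv2.imwrite("pics/last.png",im)
v,u=np.nonzero(d>0); P=unproj("side",u,v,d[v,u])
k=(abs(P[:,0]-p[0])<.09)&(abs(P[:,1]-p[1])<.06)
for z in range(115,220,5):
    Q=P[k&(abs(P[:,2]*1e3-z)<2.5)]
    Q=Q[(abs(Q[:,0]-p[0])>.012)]
    if len(Q): print(z,len(Q),np.round(np.percentile(Q[:,:2],[2,50,98],axis=0)*1e3).astype(int).tolist())
E
python3 tips.py
```

```text
time_s: 5.8
tcp_pos: [0.4543, 0.1678, 0.1029]
eef_rot: [138.3, 90.0, -126.9]
contact_force: [-0.4, 0.4, 0.4]
gripper_width: 0.0526
t 5.8 tcp [0.4543 0.1678 0.1029] F [-0.41  0.38  0.4 ] w 0.0526 yaw of -y 4.82 tilt [-0.    -0.001 -1.   ]
135 3 [[430, 156], [482, 162], [482, 173]]
140 17 [[413, 153], [480, 160], [491, 177]]
145 47 [[412, 151], [481, 159], [497, 174]]
150 49 [[412, 152], [428, 159], [496, 176]]
155 49 [[413, 152], [481, 159], [496, 178]]
160 46 [[413, 152], [481, 159], [495, 174]]
165 40 [[412, 152], [481, 159], [497, 175]]
170 44 [[412, 152], [481, 158], [499, 172]]
175 34 [[414, 152], [486, 159], [499, 169]]
180 22 [[481, 158], [486, 160], [497, 175]]
185 22 [[480, 158], [485, 161], [495, 179]]
190 13 [[484, 158], [486, 160], [493, 180]]
195 6 [[484, 166], [485, 172], [485, 178]]
200 6 [[405, 156], [485, 168], [485, 172]]
205 37 [[369, 121], [535, 141], [543, 173]]
210 110 [[369, 121], [486, 133], [541, 165]]
215 154 [[370, 121], [433, 132], [539, 189]]
```

```bash
python3 -m creep '[[0,0,0,0.2,0,0,40],[0,0,0,0,0,0,30],[0,0,0,0,0,0,22],[0,0,0,0,0,0,16],[0,0,0,0,0,0,10],[0,0,0,0,0,0,5],[0,0,0,0,0,0,5],[0,0,0,0,0,0,5]]' 30; python3 st.py;  python3 -m creep '[[0,0,0,0,0,0,5],[0,0,0,-0.5,0,0,5],[0,0,0,-0.5,0,0,5],[0,0,0,0,0,0,5]]'; python3 st.py
```

```text
time_s: 6.65
tcp_pos: [0.4543, 0.168, 0.1012]
eef_rot: [53.3, 90.0, 148.1]
contact_force: [-0.1, 0.3, 0.3]
gripper_width: 0.0119
t 6.65 tcp [0.4543 0.168  0.1012] F [-0.09  0.33  0.3 ] w 0.0119 yaw of -y 4.81 tilt [-0.  0. -1.]
time_s: 7.05
tcp_pos: [0.4547, 0.1681, 0.1118]
eef_rot: [-61.2, 90.0, 33.6]
contact_force: [0.0, -0.3, -4.6]
gripper_width: 0.0121
t 7.05 tcp [0.4547 0.1681 0.1118] F [ 0.03 -0.25 -4.65] w 0.0121 yaw of -y 4.81 tilt [ 0.001  0.    -1.   ]
```

```bash
python3 -m creep '[[0,0,0,-1,0,0,5],[-0.045,0,0,-1.5,0,0,5],[0,0,0,-1.5,0,0,5],[0,0,0,-0.5,-1,-1,5],[0,0,0,0,-2.2,-2.2,5],[0,0,0,0,-2.2,-2.27,5],[0,0,0,0,-2.2,-2.27,5],[0,0,0,0,0,0,5]]'; python3 st.py .604 .068 .157; python3 -m creep '[[0,0,0,0,-1.5,-1.5,5],[0,0,0,0,-2,-1.5,5],[0,0,0,0,-1.3,-1,5],[0,0,0,0,-0.3,0,5],[0,0,0,0,0,0,5],[0,0,0,0,0,0,5],[0,0,0,0,0,0,5]]';python3 st.py .604 .068 .157
cat > rel.py <<'E'
from st import *
s,M=st(); p=s["tcp_pos"]
im,d=r.capture("side"); np.save("side_d1.npy",d); cv2.imwrite("pics/last.png",im); im2,d2=r.capture("top"); cv2.imwrite("pics/lastt.png",im2)
a=np.radians(7.4);ex=np.array([np.cos(a),np.sin(a)]);ey=np.array([-np.sin(a),np.cos(a)]);o=np.array([.6226,.05])
print("tcp rig bx,by",np.round([(p[:2]-o)@ex*1e3,(p[:2]-o)@ey*1e3],1))
for n,d in(("side",d),("top",d2)):
    v,u=np.nonzero(d>0); P=unproj(n,u,v,d[v,u]); bx=(P[:,:2]-o)@ex*1e3;by=(P[:,:2]-o)@ey*1e3;z=P[:,2]*1e3
    g=lambda k,q=(3,50,97):(k.sum(),[np.round(np.percentile(c[k],q),1).tolist() for c in(bx,by,z)] if k.sum()>3 else '')
    print(n,"beam top",g((abs(bx)<14)&(by>-60)&(by<80)&(z>164)&(z<175)))
    tx=(p[:2]-o)@ex*1e3;ty=(p[:2]-o)@ey*1e3; wz=(p[2]-.1012)*1e3
    near=(abs(by-ty)<26)
    print(" strap low",g(near&(abs(bx-tx)<9)&(z>wz+42)&(z<wz+92)))
    print(" cheeks",g(near&(abs(bx-tx)<9)&(z>wz+120)&(z<wz+135)))
    print(" disc",g(near&(abs(bx-tx)<35)&(z>wz-4)&(z<wz+39)))
    print(" head",g((bx<-19)&(bx>-28)&(by>-33)&(by<-9)&(z>148)&(z<172)))
E
python3 rel.py
```

```text
time_s: 7.85
tcp_pos: [0.542, 0.099, 0.1563]
eef_rot: [-162.2, 89.9, -64.9]
contact_force: [-1.5, -0.4, -3.8]
gripper_width: 0.0117
t 7.85 tcp [0.542  0.099  0.1563] F [-1.49 -0.39 -3.84] w 0.0117 yaw of -y 7.27 tilt [ 0.    -0.001 -1.   ]
shift cm [-0.06 -5.76 -3.86]
time_s: 8.55
tcp_pos: [0.5949, 0.0682, 0.1563]
eef_rot: [4.5, 90.0, 101.9]
contact_force: [0.7, -0.1, -4.4]
gripper_width: 0.0114
t 8.55 tcp [0.5949 0.0682 0.1563] F [ 0.69 -0.09 -4.36] w 0.0114 yaw of -y 7.42 tilt [-0.  0. -1.]
shift cm [-0.07 -0.9  -0.14]
t 8.55 tcp [0.5949 0.0682 0.1563] F [ 0.69 -0.09 -4.36] w 0.0114 yaw of -y 7.42 tilt [-0.  0. -1.]
tcp rig bx,by [-25.2  21.7]
side beam top (np.int64(385), [[-6.4, 1.7, 11.3], [-46.0, -15.4, 21.9], [165.0, 169.0, 171.3]])
 strap low (np.int64(305), [[-29.1, -27.3, -24.4], [0.3, 17.7, 38.5], [97.8, 122.1, 145.4]])
 cheeks (np.int64(43), [[-29.9, -27.3, -23.4], [0.6, 5.6, 18.6], [175.8, 180.9, 189.0]])
 disc (np.int64(474), [[-51.7, -40.8, -4.9], [-3.8, 10.9, 38.4], [59.6, 87.6, 92.9]])
 head (np.int64(41), [[-23.4, -22.1, -19.6], [-27.8, -21.7, -16.3], [153.0, 162.1, 167.7]])
top beam top (np.int64(4), [[-6.9, -6.2, -3.6], [-43.1, -42.9, -40.9], [167.0, 170.0, 171.6]])
 strap low (np.int64(0), '')
 cheeks (np.int64(0), '')
 disc (np.int64(63), [[-53.9, -49.9, -45.7], [4.7, 22.2, 38.4], [63.0, 89.0, 92.9]])
 head (np.int64(0), '')
```

Run:
```python
from h import *
a=np.radians(7.4);ex=np.array([np.cos(a),np.sin(a)]);ey=np.array([-np.sin(a),np.cos(a)]);o=np.array([.6226,.05])
d=np.load("side_d1.npy"); d0=np.load("side_d.npy")
for D in(d0,d):
    v,u=np.nonzero(D>0);P=unproj("side",u,v,D[v,u]); bx=(P[:,:2]-o)@ex*1e3;by=(P[:,:2]-o)@ey*1e3;z=P[:,2]*1e3
    for lo,hi in((-44,-38),(10,40),(40,70)):
        k=(by>lo)&(by<hi)&(z>152)&(z<164)&(bx>-20)&(bx<9); print("face",lo,k.sum(),np.round(np.percentile(bx[k],[10,25,50,75]),1))
    k=(by>-29)&(by<-15)&(z>152)&(z<170)&(bx>-30)&(bx<-11)
    print("pin hist",np.histogram(bx[k],range(-30,-10)))
im=cv2.imread("pics/last.png"); cv2.imwrite("pics/s4.png",cv2.resize(im[70:220,215:365],(600,600),interpolation=cv2.INTER_CUBIC))
```

```text
face -44 14 [-6.2 -5.6 -5.3 -5.1]
face 10 54 [-6.4 -6.1 -5.5 -5. ]
face 40 52 [-6.  -5.7 -5.4 -5.1]
pin hist (array([ 0,  0,  0,  0,  0,  1,  3, 10, 16,  7,  5,  1,  2,  1,  1,  1,  3,
        3,  1]), array([-30, -29, -28, -27, -26, -25, -24, -23, -22, -21, -20, -19, -18,
       -17, -16, -15, -14, -13, -12, -11]))
face -44 11 [-6.8 -5.6 -5.3 -5. ]
face 10 16 [-5.8 -5.7 -5.5 -4.4]Traceback (most recent call last):
  File "<stdin>", line 7, in <module>
    return _quantile_unchecked(
        a, q, axis, out, overwrite_input, method, keepdims, weights)
    return _ureduce(a,
                    func=_quantile_ureduce_func,
    ...<5 lines>...
                    overwrite_input=overwrite_input,
                    method=method)
    r = func(a, **kwargs)
    result = _quantile(arr,
                       quantiles=q,
    ...<2 lines>...
                       out=out,
                       weights=wgt)
    slices_having_nans = np.isnan(arr[-1, ...])
                                  ~~~^^^^^^^^^
IndexError: index -1 is out of bounds for axis 0 with size 0
```

```bash
python3 -m creep '[[0,0,0,0,-0.4,0,5],[0,0,0,0,-0.4,0,5],[0,0,0,0,-0.3,0,5],[0,0,0,0,-0.13,0,5],[0,0,0,0,0,0,5],[0,0,0,0,0,0,5]]';python3 rel.py
python3 - <<'E'
from h import *
a=np.radians(7.4);ex=np.array([np.cos(a),np.sin(a)]);ey=np.array([-np.sin(a),np.cos(a)]);o=np.array([.6226,.05])
D=np.load("side_d1.npy")
v,u=np.nonzero(D>0);P=unproj("side",u,v,D[v,u]); bx=(P[:,:2]-o)@ex*1e3;by=(P[:,:2]-o)@ey*1e3;z=P[:,2]*1e3
k=(bx>-19)&(bx<-8)&(by>-3)&(by<42)
for q in range(136,186,2): print(q,np.sort(np.round(by[k&(abs(z-q)<1)])).astype(int).tolist(),end=' ')
k=(bx>-25)&(bx<-19)&(by>-33)&(by<-9)&(z>145)&(z<175);print("\nhead z",np.sort(np.round(z[k])).astype(int).tolist())
im=cv2.imread("pics/last.png"); cv2.imwrite("pics/s4.png",cv2.resize(im[70:220,215:365],(600,600),interpolation=cv2.INTER_CUBIC))
E
```

```text
time_s: 9.25
tcp_pos: [0.6076, 0.0694, 0.156]
eef_rot: [98.3, 90.0, -164.3]
contact_force: [0.2, 0.1, -4.5]
gripper_width: 0.0118
t 9.25 tcp [0.6076 0.0694 0.156 ] F [ 0.25  0.07 -4.52] w 0.0118 yaw of -y 7.38 tilt [-0. -0. -1.]
tcp rig bx,by [-12.4  21.1]
side beam top (np.int64(350), [[-11.8, 1.5, 11.6], [-46.2, -18.1, 14.0], [164.6, 169.0, 172.0]])
 strap low (np.int64(321), [[-16.5, -14.5, -11.4], [-0.2, 16.9, 37.7], [97.3, 121.4, 145.5]])
 cheeks (np.int64(48), [[-18.2, -14.7, -10.5], [0.4, 4.4, 17.0], [175.5, 180.3, 189.7]])
 disc (np.int64(464), [[-39.0, -28.2, 7.9], [-4.2, 10.6, 37.9], [58.4, 87.1, 92.3]])
 head (np.int64(43), [[-23.5, -22.0, -19.7], [-28.5, -22.5, -15.4], [153.4, 160.9, 166.9]])
top beam top (np.int64(99), [[-7.7, -0.9, 9.4], [-43.5, 67.2, 79.1], [167.0, 171.0, 173.4]])
 strap low (np.int64(0), '')
 cheeks (np.int64(0), '')
 disc (np.int64(88), [[-41.2, -35.8, -30.1], [0.9, 20.5, 38.2], [61.9, 89.2, 93.1]])
 head (np.int64(0), '')
136 [0, 0, 1, 6, 9, 10, 16, 17, 21, 23, 33, 34] 138 [-1, 3, 7, 11, 11, 17, 22, 23, 26, 31, 35, 37] 140 [0, 0, 0, 1, 7, 10, 12, 15
[... 431 characters left out ...]
 26, 28, 32, 38, 40] 156 [32, 35, 36, 38, 41] 158 [25, 26, 26, 28, 30] 160 [26, 26, 32, 35, 36, 37] 162 [3, 25, 26, 27, 39] 164 [5, 6, 7, 9, 10, 26, 27, 28, 31, 37] 166 [-1, 3, 7, 10, 12, 12, 14, 27, 29, 32] 168 [-1, -1, 0, 1, 1, 1, 4, 8, 8, 15, 25] 170 [0, 2, 9, 15, 20, 23] 172 [0, 11, 12, 17, 20, 23] 174 [0, 0, 1, 1, 6, 7, 9, 14, 17, 18, 21] 176 [1, 2, 4, 8, 9, 11, 15] 178 [0, 1, 2, 4, 9, 13, 15, 18] 180 [1, 1, 1, 2, 5, 7, 7, 10, 13, 16, 18] 182 [2, 3, 6, 7, 10] 184 [2] 
head z [152, 153, 154, 154, 155, 155, 157, 157, 157, 158, 158, 159, 159, 159, 160, 160, 160, 160, 161, 161, 161, 161, 161, 162, 162, 163, 163, 163, 163, 163, 164, 165, 165, 165, 165, 165, 166, 166, 166, 166, 167, 167, 167]
```

View pics/s4.png

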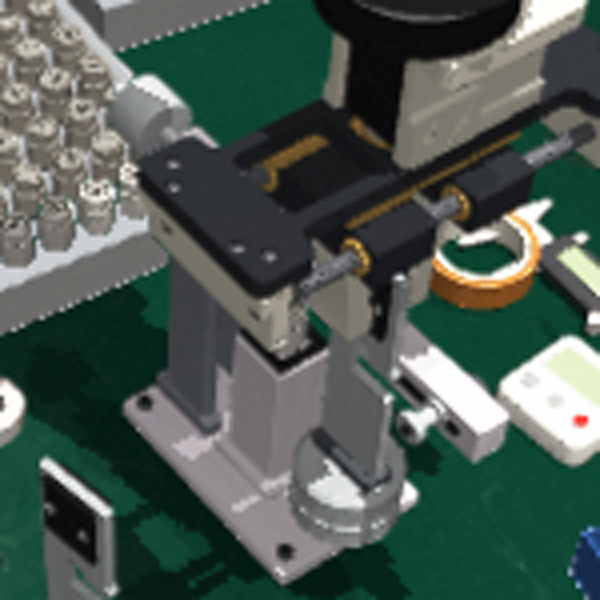

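```bash
python3 -m creep '[[0,0,0,-0.1,0.05,0,5],[0,0,0,0,0,-0.5,5],[0,0,0,0,0,-0.5,5],[0,0,0,0,0,-0.4,5],[0,0,0,0,0,0,5],[0,0,0,0,0,0,5]]';python3 st.py; python3 -m creep '[[0,0,0,0,0,-0.2,5],[0,0,0,0,0,-0.2,5],[0,0,0,0,0,-0.2,5],[0,0,0,0,0,-0.2,5],[0,0,0,0,0,0,5]]';python3 st.py; python3 -m creep '[[0,0,0,0,0,-0.2,5],[0,0,0,0,0,-0.2,5],[0,0,0,0,0,-0.2,5],[0,0,0,0,0,-0.2,5],[0,0,0,0,0,0,5]]';python3 rel.py;python3 - <<'E'
from h import *
im=cv2.imread("pics/last.png"); cv2.imwrite("pics/s5.png",cv2.resize(im[125:205,275:355],(600,600),interpolation=cv2.INTER_CUBIC))
E
```

```text
time_s: 9.95
tcp_pos: [0.6089, 0.0552, 0.1571]
eef_rot: [26.5, 90.0, 123.9]
contact_force: [0.3, 0.5, -4.9]
gripper_width: 0.0117
t 9.95 tcp [0.6089 0.0552 0.1571] F [ 0.34  0.47 -4.86] w 0.0117 yaw of -y 7.36 tilt [-0.  0. -1.]
time_s: 10.45
tcp_pos: [0.61, 0.0473, 0.1571]
eef_rot: [123.9, 90.0, -138.7]
contact_force: [-0.3, -0.9, -4.0]
gripper_width: 0.012
t 10.45 tcp [0.61   0.0473 0.1571] F [-0.29 -0.92 -4.03] w 0.012 yaw of -y 7.38 tilt [-0. -0. -1.]
time_s: 10.95
tcp_pos: [0.611, 0.0393, 0.1572]
eef_rot: [164.2, 90.0, -98.5]
contact_force: [0.3, 0.0, -4.8]
gripper_width: 0.0115
t 10.95 tcp [0.611  0.0393 0.1572] F [ 0.29  0.04 -4.82] w 0.0115 yaw of -y 7.38 tilt [-0. -0. -1.]
tcp rig bx,by [-12.9  -9.1]
side beam top (np.int64(173), [[-11.6, 2.9, 11.5], [-46.4, -33.5, -15.9], [164.8, 169.1, 171.5]])
 strap low (np.int64(316), [[-17.6, -15.0, -11.9], [-30.4, -13.0, 7.6], [98.6, 121.5, 146.4]])
 cheeks (np.int64(49), [[-17.8, -15.1, -11.3], [-30.4, -25.4, -12.3], [176.6, 181.2, 190.6]])
 disc (np.int64(474), [[-39.3, -29.5, 6.3], [-34.5, -19.1, 8.1], [59.9, 88.4, 94.1]])
 head (np.int64(44), [[-23.7, -21.9, -20.1], [-28.3, -22.0, -15.7], [152.4, 161.8, 167.2]])
top beam top (np.int64(158), [[-7.7, -1.8, 7.3], [27.8, 47.7, 76.0], [166.1, 171.2, 173.9]])
 strap low (np.int64(0), '')
 cheeks (np.int64(0), '')
 disc (np.int64(65), [[-41.5, -36.7, -30.8], [-27.5, -12.2, -0.6], [62.9, 90.8, 94.1]])
 head (np.int64(0), '')
```

View pics/s5.png

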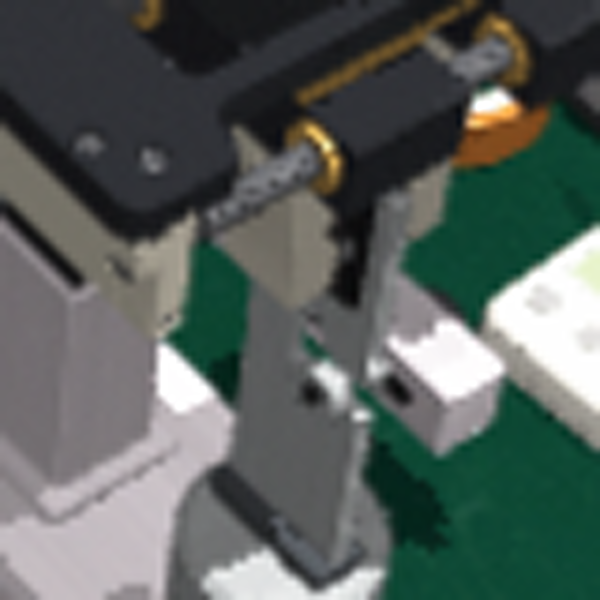

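```bash
python3 -m creep '[[0,0,0,0,0,-0.2,5],[0,0,0,0,0,-0.2,5],[0,0,0,0,0,-0.2,5],[0,0,0,0,0,-0.15,5],[0,0,0,0,0,-0.1,5],[0,0,0,0,0,0,5],[0,0,0,0,0,0,5]]';python3 st.py; python3 -m creep '[[0,0,0,0,0,-0.05,5],[0,0,0,0,0,-0.05,5],[0,0,0,0,0,0,5]]';python3 st.py;  python3 -m creep '[[0,0,0,0,0,-0.05,5],[0,0,0,0,0,0,5]]'; python3 st.py
```

```text
time_s: 11.75
tcp_pos: [0.6121, 0.0311, 0.1571]
eef_rot: [12.0, 90.0, 109.4]
contact_force: [-0.2, 1.0, -4.2]
gripper_width: 0.0116
t 11.75 tcp [0.6121 0.0311 0.1571] F [-0.23  0.98 -4.18] w 0.0116 yaw of -y 7.38 tilt [-0.  0. -1.]
time_s: 12.05
tcp_pos: [0.6122, 0.0302, 0.1572]
eef_rot: [-104.0, 90.0, -6.6]
contact_force: [0.7, -0.6, -5.1]
gripper_width: 0.0118
t 12.05 tcp [0.6122 0.0302 0.1572] F [ 0.67 -0.6  -5.13] w 0.0118 yaw of -y 7.39 tilt [ 0. -0. -1.]
time_s: 12.25
tcp_pos: [0.6123, 0.0297, 0.1572]
eef_rot: [-108.6, 90.0, -11.2]
contact_force: [-0.2, 0.1, -4.1]
gripper_width: 0.0121
t 12.25 tcp [0.6123 0.0297 0.1572] F [-0.19  0.13 -4.13] w 0.0121 yaw of -y 7.39 tilt [ 0. -0. -1.]
```

```bash
for i in 1; do python3 -m creep '[[0,0,0,0,0,-0.05,5],[0,0,0,0,0,0,5]]' | sed -n '2p;4p'; python3 -m creep '[[0,0,0,0,0,-0.05,5],[0,0,0,0,0,0,5]]'| sed -n '2p;4p'; python3 -m creep '[[0,0,0,0,0,-0.05,5],[0,0,0,0,0,0,5]]'| sed -n '2p;4p'; done; python3 st.py
```

```text
tcp_pos: [0.6123, 0.0292, 0.1571]
contact_force: [-0.1, 0.2, -4.2]
tcp_pos: [0.6124, 0.0286, 0.1571]
contact_force: [-0.1, 0.0, -3.8]
tcp_pos: [0.6125, 0.0282, 0.1572]
contact_force: [0.5, 0.0, -4.4]
t 12.85 tcp [0.6125 0.0282 0.1572] F [ 0.5   0.04 -4.38] w 0.0119 yaw of -y 7.39 tilt [-0. -0. -1.]
```

```bash
python3 -m creep '[[0,0,0,0,0,-0.04,5],[0,0,0,0,0,0,5]]' | sed -n '2p;4p'; python3 -m creep '[[0,0,0,0,0,-0.04,5],[0,0,0,0,0,0,5]]'| sed -n '2p;4p'; python3 -m creep '[[0,0,0,0,0,-0.04,5],[0,0,0,0,0,0,5]]'| sed -n '2p;4p'; python3 st.py
```

```text
tcp_pos: [0.6125, 0.0278, 0.1572]
contact_force: [0.3, -0.2, -3.6]
tcp_pos: [0.6126, 0.0274, 0.1571]
contact_force: [-0.3, 0.1, -3.2]
tcp_pos: [0.6126, 0.0272, 0.1571]
contact_force: [-0.4, 1.5, -4.1]
t 13.45 tcp [0.6126 0.0272 0.1571] F [-0.42  1.5  -4.11] w 0.0119 yaw of -y 7.39 tilt [-0.  0. -1.]
```

```bash
python3 -m creep '[[0,0,0,0,0,-0.03,5],[0,0,0,0,0,0,5]]' | sed -n '2p;4p'; python3 -m creep '[[0,0,0,0,0,0,5],[0,0,0,0,0,0,5]]' | sed -n '2p;4p'
```

```text
tcp_pos: [0.6126, 0.0271, 0.1571]
contact_force: [-0.3, 3.2, -4.7]
tcp_pos: [0.6127, 0.027, 0.1571]
contact_force: [-0.9, 3.8, -4.3]
```

```bash
python3 -m creep '[[0,0,0,0,0,0.09,5],[0,0,0,0,0,0.08,5],[0,0,0,0,0,0,5],[0,0,0,0.15,0,0,5],[0,0,0,0.15,0,0,5],[0,0,0,0.15,0,0,5],[0,0,0,0.15,0,0,5],[0,0,0,0,0,0,5]]' ; python3 -m creep '[[0,0,0,0.1,0,0,5],[0,0,0,0.1,0,0,5],[0,0,0,0,0,0,5]]'; python3 -m creep '[[0,0,0,0.1,0,0,5],[0,0,0,0.1,0,0,5],[0,0,0,0,0,0,5]]'
```

```text
time_s: 14.65
tcp_pos: [0.6122, 0.0283, 0.1508]
eef_rot: [99.6, 90.0, -163.0]
contact_force: [0.8, -0.4, -4.6]
gripper_width: 0.0116
time_s: 14.95
tcp_pos: [0.6123, 0.0284, 0.149]
eef_rot: [93.6, 90.0, -169.1]
contact_force: [0.6, -0.6, -4.1]
gripper_width: 0.0119
time_s: 15.25
tcp_pos: [0.6125, 0.0284, 0.1472]
eef_rot: [-111.6, 90.0, -14.2]
contact_force: [-0.7, 0.3, -2.5]
gripper_width: 0.012
```

```bash
python3 -m creep '[[0,0,0,0.1,0,0,5],[0,0,0,0.1,0,0,5],[0,0,0,0.1,0,0,5],[0,0,0,0,0,0,5]]'|sed -n '2p;4p' ; python3 -m creep '[[0,0,0,0.1,0,0.02,5],[0,0,0,0.1,0,0,5],[0,0,0,0.1,0,0,5],[0,0,0,0,0,0,5]]'|sed -n '2p;4p'; python3 -m creep '[[0,0,0,0.1,0,0,5],[0,0,0,0.1,0,0.02,5],[0,0,0,0,0,0,5]]'|sed -n '2p;4p'
```

```text
tcp_pos: [0.6125, 0.0284, 0.144]
contact_force: [0.1, -0.9, -4.2]
tcp_pos: [0.6124, 0.0287, 0.141]
contact_force: [-0.2, -0.3, -3.3]
tcp_pos: [0.6123, 0.0288, 0.139]
contact_force: [0.0, -0.5, -3.5]
```

```bash
python3 rel.py|grep -v top;python3 - <<'E'
from h import *
im=cv2.imread("pics/last.png"); cv2.imwrite("pics/s6.png",cv2.resize(im[125:205,275:355],(600,600),interpolation=cv2.INTER_CUBIC))
E
```

```text
t 16.35 tcp [0.6123 0.0288 0.139 ] F [ 0.03 -0.54 -3.54] w 0.0117 yaw of -y 7.39 tilt [-0. -0. -1.]
tcp rig bx,by [-12.9 -19.7]
 strap low (np.int64(322), [[-16.5, -15.1, -11.3], [-41.1, -24.3, -2.6], [80.7, 104.5, 128.7]])
 cheeks (np.int64(43), [[-18.9, -15.5, -5.0], [-41.2, -36.7, -22.9], [158.4, 163.8, 171.6]])
 disc (np.int64(459), [[-39.3, -29.3, 6.1], [-45.3, -29.8, -2.5], [42.6, 70.1, 75.9]])
 head (np.int64(33), [[-23.3, -21.9, -19.7], [-28.4, -23.3, -14.5], [148.6, 154.0, 157.1]])
 strap low (np.int64(0), '')
 cheeks (np.int64(0), '')
 disc (np.int64(53), [[-41.5, -36.2, -31.6], [-38.5, -23.9, -13.3], [49.9, 72.3, 75.2]])
 head (np.int64(0), '')
```

View pics/s6.png

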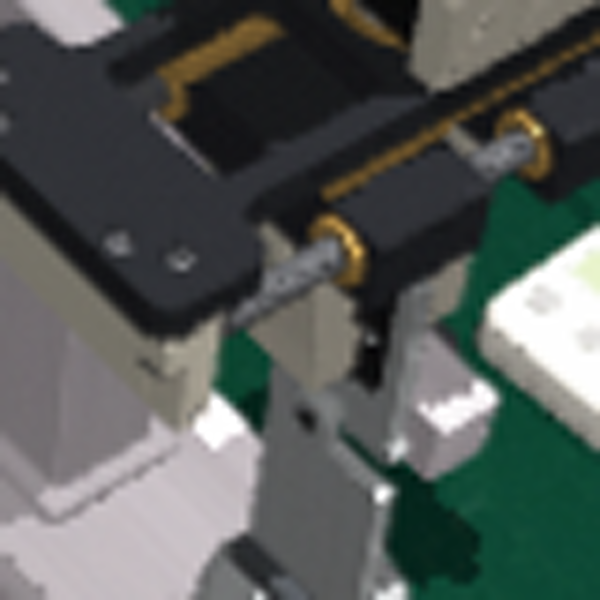

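```bash
python3 -m creep '[[0,0,0,0.1,0,0,5],[0,0,0,0.05,0,0,5],[0,0,0,0,0,0,5]]'|sed -n '2p;4p' ; python3 -m creep '[[0,0,0,0.05,0,0,5],[0,0,0,0.05,0,0,5],[0,0,0,0,0,0,5]]'|sed -n '2p;4p'; python3 -m creep '[[0,0,0,0.05,0,0,5],[0,0,0,0.05,0,0,5],[0,0,0,0,0,0,5]]'|sed -n '2p;4p'
```

```text
tcp_pos: [0.6123, 0.0288, 0.1376]
contact_force: [0.5, 0.1, -3.0]
tcp_pos: [0.6123, 0.0289, 0.1366]
contact_force: [-0.1, 0.1, -2.7]
tcp_pos: [0.6124, 0.0288, 0.1356]
contact_force: [0.5, 0.2, -3.6]
```

```bash
python3 -m creep '[[0,0,0,0.05,0,0,5],[0,0,0,0.05,0,0,5],[0,0,0,0,0,0,5]]'|sed -n '2p;4p' ; python3 -m creep '[[0,0,0,0.05,0,0,5],[0,0,0,0,0,0,5],[0,0,0,0,0,0,5]]'|sed -n '2p;4p'; python3 -m creep '[[0,0,0,0.05,0,0,5],[0,0,0,0,0,0,5],[0,0,0,0,0,0,5]]'|sed -n '2p;4p'
```

```text
tcp_pos: [0.6124, 0.0288, 0.1346]
contact_force: [-0.5, 0.5, -2.7]
tcp_pos: [0.6124, 0.0288, 0.1342]
contact_force: [0.0, -0.4, -2.3]
tcp_pos: [0.6124, 0.0288, 0.1337]
contact_force: [0.1, 1.0, -2.8]
```

```bash
python3 -m creep '[[0,0,0,0.05,0,0,5],[0,0,0,0,0,0,5]]'|sed -n '2p;4p' ; python3 -m creep '[[0,0,0,0.05,0,0,5],[0,0,0,0,0,0,5]]'|sed -n '2p;4p'; python3 -m creep '[[0,0,0,0.04,0,0,5],[0,0,0,0,0,0,5]]'|sed -n '2p;4p'
```

```text
tcp_pos: [0.6124, 0.0289, 0.1332]
contact_force: [-0.2, 1.4, -1.8]
tcp_pos: [0.6124, 0.0288, 0.1327]
contact_force: [-0.5, 1.1, -1.4]
tcp_pos: [0.6125, 0.0288, 0.1324]
contact_force: [-0.6, 0.8, -1.4]
```

```bash
python3 -m creep '[[0,0,0,0.04,0,0,5],[0,0,0,0,0,0,5]]'|sed -n '2p;4p' ; python3 -m creep '[[0,0,0,0.04,0,0,5],[0,0,0,0,0,0,5]]'|sed -n '2p;4p'; python3 -m creep '[[0,0,0,0,0,0,5],[0,0,0,0,0,0,5]]'|sed -n '2p;4p'
```

```text
tcp_pos: [0.6125, 0.0289, 0.132]
contact_force: [-0.6, 1.2, -0.3]
tcp_pos: [0.6125, 0.0289, 0.1316]
contact_force: [-1.6, 1.6, 1.2]
tcp_pos: [0.6124, 0.0289, 0.1315]
contact_force: [-1.0, 2.5, 0.1]
```

```bash
python3 -m creep '[[0,0,0,0,0,0.04,5],[0,0,0,0,0,0,5],[0,0,0,0,0,0,5]]'|sed -n '2p;4p' ; python3 -m creep '[[0,0,0,0,0,0.04,5],[0,0,0,0,0,0,5],[0,0,0,0,0,0,5]]'|sed -n '2p;4p'
```

```text
tcp_pos: [0.6124, 0.029, 0.1315]
contact_force: [-0.2, -0.4, 0.4]
tcp_pos: [0.6123, 0.0292, 0.1315]
contact_force: [0.0, -1.7, 0.9]
```

```bash
python3 -m creep '[[0,0,0,0,0,-0.03,5],[0,0,0,0,0,0,5],[0,0,0,0,0,0,5]]' 10|sed -n '2p;4p' ; python3 -m creep '[[0,0,0,0,0,0,14],[0,0,0,0,0,0,15],[0,0,0,0,0,0,16],[0,0,0,0,0,0,18],[0,0,0,0,0,0,20],[0,0,0,0,0,0,24],[0,0,0,0,0,0,28]]' 3;python3 - <<'E'
from h import *
im,d=r.capture("side");cv2.imwrite("pics/s7.png",cv2.resize(im[95:235,255:395],(600,600),interpolation=cv2.INTER_CUBIC))
E
```

```text
tcp_pos: [0.6123, 0.0293, 0.1315]
contact_force: [-0.2, -0.8, -0.4]
time_s: 21.05
tcp_pos: [0.6123, 0.0293, 0.1315]
eef_rot: [-81.1, 90.0, 16.3]
contact_force: [0.7, 0.1, -0.3]
gripper_width: 0.0233
```

View pics/s7.png

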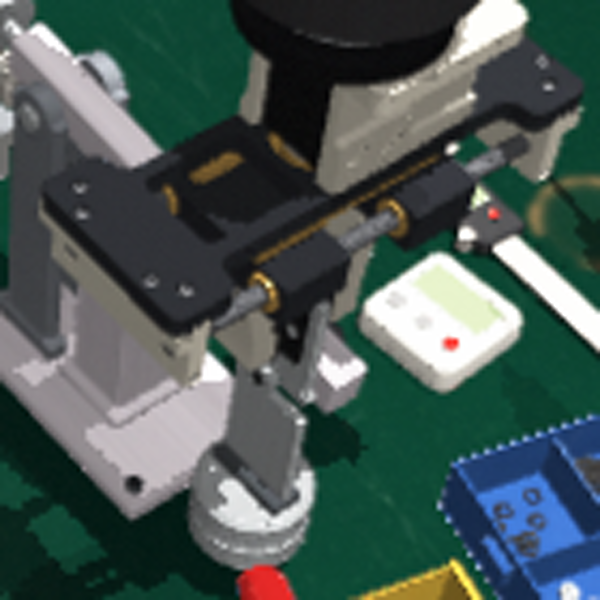

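```bash
python3 -m creep '[[0,0,0,0,0,0,35],[0,0,0,0,0,0,40],[0,0,0,0,0,0,40],[0,0,0,-0.3,0,0,40],[0,0,0,-0.5,0,0,40],[0,0,0,-1,0,0,40],[0,0,0,-1,0,0,40],[0,0,0,-1,0,0,40]]'; python3 -m creep '[[0,0,0,-2,0,0,40],[0,0,0,-2,0,0,40],[0,0,0,-2,0,0,40],[0,0,0,-2,0,0,40],[0,0,0,-1,0,0,40],[0,0,0,0,0,0,40],[0,0,0,0,0,0,40]]'
python3 - <<'E'
from h import *
a=np.radians(7.4);ex=np.array([np.cos(a),np.sin(a)]);ey=np.array([-np.sin(a),np.cos(a)]);o=np.array([.6226,.05])
for i in range(6):
    im,D=r.capture("side"); r.capture("top")
    v,u=np.nonzero(D>0);P=unproj("side",u,v,D[v,u]); bx=(P[:,:2]-o)@ex*1e3;by=(P[:,:2]-o)@ey*1e3;z=P[:,2]*1e3
    k=(bx>-19)&(bx<-9)&(by<5)&(by>-50)
    for lo,hi in((75,90),(135,155)):
        q=k&(z>lo)&(z<hi);print(round(r.get_state()["time_s"],2),lo,q.sum(),np.round([np.median(bx[q]),*np.percentile(by[q],[4,50,96])],1),end=' ')
    q=(bx<-19)&(bx>-27)&(by>-33)&(by<-9)&(z>130)&(z<157);print('head z',np.round(np.percentile(z[q],[5,50,95]),1))
cv2.imwrite("pics/s8.png",cv2.resize(im[65:235,200:370],(600,600),interpolation=cv2.INTER_CUBIC))
E
```

```text
time_s: 21.9
tcp_pos: [0.6126, 0.0293, 0.1709]
eef_rot: [-85.8, 89.9, 11.6]
contact_force: [0.3, -0.1, -0.2]
gripper_width: 0.0351
time_s: 22.6
tcp_pos: [0.6119, 0.0294, 0.2589]
eef_rot: [55.8, 90.0, 153.2]
contact_force: [-0.5, 0.8, -0.6]
gripper_width: 0.035
22.7 75 82 [-15.1 -39.6 -22.6  -2.7] 22.7 135 108 [-15.2 -40.4 -23.6  -2.1] head z [137.3 144.6 150.1]
22.8 75 86 [-15.1 -39.9 -23.2  -3.6] 22.8 135 114 [-15.3 -40.5 -23.3  -1.9] head z [137.5 144.1 149.8]
22.9 75 81 [-14.9 -39.2 -22.3  -2.5] 22.9 135 109 [-15.  -40.4 -22.6  -2.3] head z [137.4 144.9 149.9]
23.0 75 92 [-15.  -40.2 -22.6  -2.7] 23.0 135 111 [-15.  -40.8 -23.9  -2. ] head z [136.4 144.3 149.7]
23.1 75 80 [-15.1 -40.1 -21.7  -2.5] 23.1 135 112 [-15.1 -40.1 -23.9  -1.7] head z [137.5 144.2 149.9]
23.2 75 82 [-15.  -40.  -22.9  -3.1] 23.2 135 109 [-15.2 -40.1 -25.3  -1.4] head z [136.6 145.4 149.9]
```

View pics/s8.png

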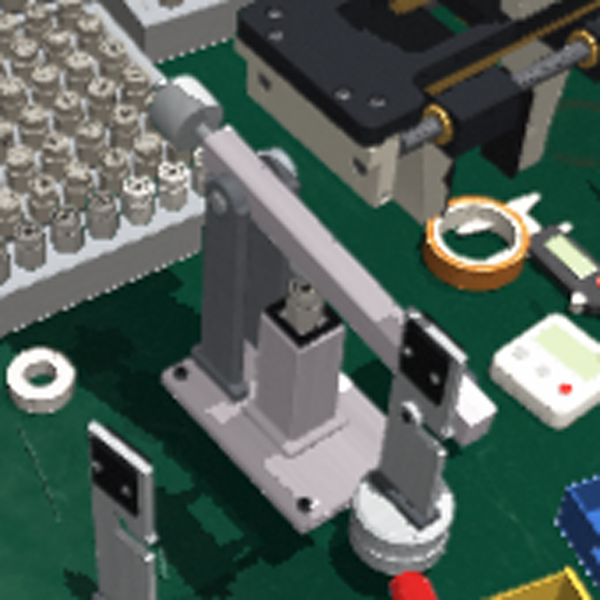

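```bash
python3 -m creep '[[0,0,0,0,0,0,40],[0,0,0,0,0,0,40],[0,0,0,0,0,0,40],[0,0,0,0,0,0,40],[0,0,0,0,0,0,40],[0,0,0,0,0,0,40]]'; python3 -c "
from plant import r
print(r.close_job())"
```

```text
time_s: 23.8
tcp_pos: [0.6123, 0.0293, 0.2594]
eef_rot: [79.9, 90.0, 177.3]
contact_force: [-0.2, 0.0, -0.8]
gripper_width: 0.0351
the job is handed in; nothing more can be done
None
```

The large check weight is hanging on the lever's pin. I handed the job in at 23.8 s with the gripper open and well above everything.

**What I did:** I took the weight by its grip and slid the slot over the shank behind the head. It stopped at the closed end with about 3.5–4 N of contact. I backed off about 1.5 mm and lowered it until the wrist no longer felt its weight. Then I relieved a 1–2.5 N side load and opened the fingers slowly.

**Last checks:**
- **Pin and lever:** the side view shows the pin's head up in the pocket, sunk about 15–16 mm, within the 11–16 mm expected when the plunger rests on the cell.
- **Stillness:** over six pictures in 0.5 s the hanging strap stayed still, to about 1 mm.
- **Surroundings:** the cell, the small weight and the ring gauge look undisturbed in the last picture. I did not check the hex key and the brush at the end.

**What disagreed or failed:**
- **Height reading:** the reported tool height was about 37 mm lower than the fingertips seen by the camera. The first attempt therefore closed on air above the strap, without touching it. I used the camera height from then on.
- **Side camera:** it showed the rig about 3.5 mm off from my first estimate, so I lined the strap up against the pin in that same camera.
- **Not measured:** I could not read the load on the cell, so I inferred it from the sink of the pin and the wrist force.

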